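# Index the vial carousel to the reading place

### The arm

A 6-joint arm with a two-finger parallel gripper is mounted at the origin on a cart in front of the work surface, level with it; the furniture and walls round the work are solid. World frame = base frame: x ahead of the robot, y to its left, z up, the work surface at z = 0. Lengths are in m, angles in degrees, forces in N, time in s.
With the tool pointing down it reaches from about 0.35 to 0.875 m from the base axis. Payload 4.2 kg.
Tool frame: the origin (TCP) lies where the fingers leave the gripper's body, on its centre line; the fingertips stand 70 mm ahead of it and the grasp point (between the pads) lies 51 mm ahead of it; z points along the fingers, y is the line along which they close (so a half turn about z gives the same grasp; the last joint's range is limited). The gripper opens to 87 mm and grips with 3 to 60 N. Pads are 19 mm wide; open, the fingers measure 117 mm over their backs; the gripper's body (75 mm by 190 mm) begins 51 mm behind the grasp point.
Start: joints at [-58.178, 22.042, 0.453, 0, -68.411, -14.817], TCP at [0.183, -0.598, 0.292] pointing down, gripper open.
Joint ranges: [-179.83, 179.83], [-69.29, 118.12], [-61.27, 80.66], [-181.25, 117.63], [-171.15, -9.14], [-177.46, 177.46]. Speed limits (degrees/s): [159.86, 159.86, 180, 180, 180, 180].

### API

Orientations are given as a 3x3 rotation matrix whose columns are the frame's x, y, z axes.
In Python, from cell import monitor, read_camera, calibration, ticket, models gives the robot as it stands.
- The arm moves only by the tool arm_command, never from a script. Its argument "deltas" is a list of rows, each a list of 6 numbers: the shift along the world's x, y, z in cm, then the turn, a rotation vector about the world's x, y, z in rad. A call has 1 to 8 rows; each row shifts and turns the commanded pose from where the row before left it; what a row does not reach is not made up. A row lasts 1/12 s, in which the tool goes at most 41.7 mm and 7.16 degrees, less where a joint would pass 70% of its speed; a pose out of reach is approached as far as the arm can. A call is refused whole if a number of a shift passes 4.17 or a number of a turn 0.125, either way. A call with a gripper value outside its range is refused whole. "claw" is the finger opening in cm, from 0 to 8.7, set as the call begins (left out, the last holds). The fingers move at their own pace and stop on an object; "grip_force" is the grip in N (left out, the last holds). Time passes only in rows, so rows that do not move let the fingers close. It gives the time, the measured TCP pose, the force, the opening and the grip force at its end, in the units of the state.
- monitor.observe(): the state, without advancing time (a new reading comes with each control period).
- read_camera(name): name is "scene" or "top" or "wrist"; returns the picture (480x640x3 uint8, blue, green, red); there is no depth.
- calibration(name): a dict with "mtx" (3x3 intrinsics, pixels), "eye" and "rotation" of the camera in the world. Camera axes: x right, y down, z forward; pixel columns grow to the right and rows downward; lengths in m; the calibration is good to about 2 mm. A picture is of the moment at which its call begins: read the wrist's pose just before it. calibration takes no time and is no camera call; for the wrist camera it gives the pose at the moment of the call.
- ticket.job_done(): hands the job in; it is judged then, once.
Trained networks look in the newest picture that a camera, given by its name, has taken for a name from the list of things; names that differ only in an ending like _2 or _b are one class to them, and where a whole thing is asked for, a point or a joint stands for the part that bears it (a point fixed in the world has none). Each returns a list of dicts, best first, with "conf" (0 to 1); they miss things now and then, are a little off and sometimes report something else, mostly with a low value. They report only what shows in the picture. A call takes as long as a camera call. They do not tell look-alikes from the thing itself.
- models.search_frame(camera, target): "box" ([left, top, right, bottom] in pixels, round what is visible of it).
- models.landmark_of(camera, target): "location" ([column, row] in pixels: a listed point, or the origin of a listed thing).
The state is a dict: "clock": time; "joint_positions": joint angles; "joint_vel": joint speeds; "tau": joint torques, N m; "tcp_pos": TCP position; "tcp_rot": TCP orientation; "wrist_force": force on the tool from outside, world axes, zero at the start; "wrist_torque": the same for the moment, N m; "opening": opening from 0.0 (shut) to 1.0 (fully open); "grip_force": force on a finger pad.
Only numpy, scipy, OpenCV 4.12 (cv2) and the standard library are available. Lean on these libraries where they do the work, as an engineer would, in place of code of your own. Each camera call takes 0.05 s, during which the arm holds its last target. There are 200 camera calls.

### The job

Bring the blue-capped vial to the yellow pointer by working the carousel's red-padded press lever: each full stroke, pressed right down to its stop and let right up again, moves the turntable on by one socket. Give it exactly as many strokes as it takes, without running the blue vial past the pointer, do not touch or turn the turntable by hand or lift the vial out, and leave the lever up and free.

Things in the scene. Friction and masses are not known exactly. Their poses are not given: they have to be found in the camera images.
- lever_pad (a point): Top centre of the red pad (26 x 26 x 10 mm) on the press lever at the front of the grey carousel unit; lever pin 60 mm high, 70 mm from pad, nearer the turntable. Pad 87 mm high at rest, 42 mm at the lower stop; takes 3 to 8 N; springs up. A stroke (below 48 mm, then let up above 79 mm) moves the turntable one socket, on the way down only. Pad drifts under 7 mm sideways.
- blue_vial_mid (a point): Centre, half-way up, of the blue-capped vial (27 mm diameter, 66 mm high). It stands loose in one of the eight sockets (18 mm high, 29 mm bore) of the turntable, one to four sockets before the pointer; other vials there have black or white caps.
- turntable: White turntable, 158 mm diameter; origin on its vertical axis at its upper face, 46 mm above the worktop; z up. Eight sockets every 45 degrees on a circle of 55 mm radius. The lever turns it counterclockwise seen from above, stiffly, without coasting.
- read_place (a point): Fixed reading place, 79 mm above the worktop: where the blue vial's centre must come. It lies on the socket circle beside the yellow pointer post (81 mm high, 41 mm farther from the turntable's axis). Its y axis points from here to the turntable's axis, its x axis to the side to which vials leave, z up.
There are look-alikes about, which are no part of the job. What is shaped like the part that bears blue_vial_mid but green or orange is not meant.

How it is judged (in metres and radians):
At the end, for the whole second after the job is handed in: The blue-capped vial stands upright (within 10 degrees) in its socket with its centre within 14 mm, horizontally, of the reading place at the pointer, and the lever is let up (pad at least 79 mm above the worktop) (horizontal distance between blue_vial_mid and read_place below 0.014 m and angle between blue_vial_mid's own z axis and vertical below 0.17 rad and height (world z) of blue_vial_mid between 0.07 and 0.088 m and height (world z) of lever_pad above 0.079 m); the robot touches nothing.
It fails at once if the robot touches the turntable (more than 1 N) (contact force between any of the fingers, the arm and turntable above 1 N).
It fails at once if the blue vial is lifted out of its socket (more than 13 mm) (height (world z) of blue_vial_mid above 0.092 m).
It fails at once if the blue vial is carried more than 22 mm past the pointer (x of blue_vial_mid in the frame of read_place above 0.022 m and y of blue_vial_mid in the frame of read_place below 0.065 m).
It also fails if it takes over 40 s, if anything falls off the work surface, if the arm or the gripper's body presses on something with over 40 N, if the wrist force passes 120 N, or if a joint passes its speed limit or range.

## Working session

There is one attempt and no reset: what is moved stays moved. The work goes in short steps, Python scripts to look and compute and a tool call to move; the robot and the scene stay as the last step left them, time stands still between calls to the robot, and variables do not carry over. Pictures are saved under pics/ and viewed, at most 10 in all, crops included, and the job is handed in when it is done.

Besides the shell and the picture viewer there is one more tool, called after "Emit:" in YAML: its name, and indented under it one key for each argument. arm_command: Moves the arm, as the interface text tells. Its arguments: {"type":"object","properties":{"deltas":{"type":"array"},"claw":{"type":"number"},"grip_force":{"type":"number"}},"required":["deltas"]}

```bash
mkdir -p pics; cat > h.py <<'E'
import numpy as np, cv2
from cell import monitor, read_camera, calibration, ticket, models
def ray(cam,px,z):
    c=calibration(cam); d=np.array(c["rotation"])@np.linalg.inv(np.array(c["mtx"]))@np.array([px[0],px[1],1.])
    e=np.array(c["eye"]); return e+d*(z-e[2])/d[2]
E
python3 - <<'E'
from h import *
np.set_printoptions(precision=3,suppress=True)
for cam in ["scene","top"]:
    im=read_camera(cam); cv2.imwrite(f"pics/{cam}0.png",im)
    for t,z in [("lever_pad",.087),("blue_vial_mid",.079),("turntable",.046),("read_place",.079)]:
        for r in models.landmark_of(cam,t)[:4]: print(cam,t,round(r["conf"],2),np.array(r["location"]),ray(cam,r["location"],z))
s=monitor.observe();print(s["clock"],s["tcp_pos"],s["tcp_rot"])
E
```

```text
scene lever_pad 0.58 [323.2 255.5] [ 0.482 -0.048  0.087]
scene blue_vial_mid 0.78 [371.8 270.7] [ 0.394 -0.064  0.079]
scene blue_vial_mid 0.69 [274.6 287.8] [0.509 0.062 0.079]
scene blue_vial_mid 0.67 [308.3 223.2] [ 0.568 -0.136  0.079]
scene turntable 0.61 [301.4 226.1] [ 0.602 -0.163  0.046]
scene turntable 0.38 [329.5 210.1] [ 0.586 -0.253  0.046]
scene read_place 0.87 [329.2 207.5] [ 0.564 -0.213  0.079]
top lever_pad 0.67 [298.7 269.8] [ 0.485 -0.051  0.087]
top blue_vial_mid 0.78 [342.4 319.6] [ 0.412 -0.112  0.079]
top blue_vial_mid 0.65 [249.5 243.7] [0.526 0.021 0.079]
top blue_vial_mid 0.57 [347.4 219.3] [ 0.559 -0.124  0.079]
top turntable 0.88 [370.8 194.4] [ 0.604 -0.165  0.046]
top read_place 0.64 [400.3 217.3] [ 0.561 -0.203  0.079]
0.5 [ 0.183 -0.598  0.292] [[-0.956 -0.292  0.   ]
 [-0.292  0.956  0.   ]
 [-0.     0.    -1.   ]]
```

View pics/top0.png

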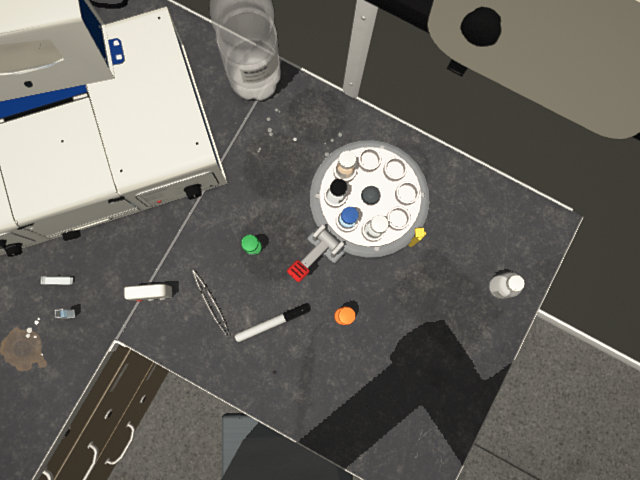

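View pics/scene0.png

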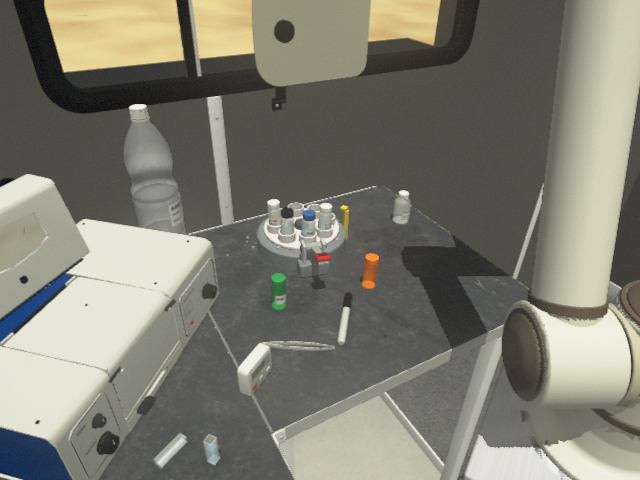

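The top view shows the blue cap at (349,216) and the pointer at (419,237), with the reading socket at (398,217) and a white-capped vial at (376,227) between them. The red pad is at (298,270). The scene view agrees. The blue vial sits at about 138° and the reading place at about 222°, so it needs 2 strokes counterclockwise. I'll press with closed fingers, with the gripper's y axis tangential to the turntable.

Emit:
arm_command:
  deltas:
    - [1.9,3.43,0,0,0,-0.067]
    - [1.9,3.43,0,0,0,-0.067]
    - [1.9,3.43,0,0,0,-0.067]
    - [1.9,3.43,0,0,0,-0.067]
    - [1.9,3.43,0,0,0,-0.067]
    - [1.9,3.43,0,0,0,-0.067]
    - [1.9,3.43,0,0,0,-0.067]
    - [1.9,3.43,0,0,0,-0.067]
  claw: 0

```text
clock: 1.17
tcp_pos: [0.3353, -0.3215, 0.2926]
tcp_rot: [[-0.971, 0.24, 0.001], [0.24, 0.971, -0.0], [-0.001, -0.0, -1.0]]
wrist_force: [1.2, 0.2, 0.3]
opening: 0.482
grip_force: 0.0
```

Emit:
arm_command:
  deltas:
    - [1.9,3.43,0,0,0,-0.067]
    - [1.9,3.43,0,0,0,-0.067]
    - [1.9,3.43,0,0,0,-0.067]
    - [1.9,3.43,0,0,0,-0.067]
    - [1.9,3.43,0,0,0,-0.067]
    - [1.9,3.43,0,0,0,-0.067]
    - [1.9,3.43,0,0,0,-0.067]
    - [0,0,0,0,0,0]

```text
clock: 1.83
tcp_pos: [0.4708, -0.0787, 0.2926]
tcp_rot: [[-0.762, 0.648, 0.003], [0.648, 0.762, 0.001], [-0.002, 0.002, -1.0]]
wrist_force: [-0.0, -0.3, -0.0]
opening: 0.011
grip_force: 0.0
```

```bash
python3 - <<'E'
from h import *
np.set_printoptions(precision=3,suppress=True)
s=monitor.observe();print(s["clock"],s["tcp_pos"],s["tcp_rot"],s["joint_positions"],s["wrist_force"],s["opening"])
im=read_camera("wrist"); cv2.imwrite("pics/w1.png",im)
for t,z in [("lever_pad",.087),("blue_vial_mid",.079),("turntable",.046)]:
    for r in models.landmark_of("wrist",t)[:3]: print(t,round(r["conf"],2),np.array(r["location"]),ray("wrist",r["location"],z))
E
```

```text
1.8333 [ 0.471 -0.079  0.293] [[-0.762  0.648  0.003]
 [ 0.648  0.762  0.001]
 [-0.002  0.002 -1.   ]] [  10.064    7.449  -19.531   -0.001  -62.849 -140.419] [-0.043 -0.318 -0.009] 0.010781282629465717
lever_pad 0.98 [357.5 221.6] [ 0.484 -0.056  0.087]
blue_vial_mid 0.83 [442.7 191.4] [0.511 0.01  0.079]
blue_vial_mid 0.82 [249.5 199.3] [ 0.414 -0.112  0.079]
```

View pics/w1.png

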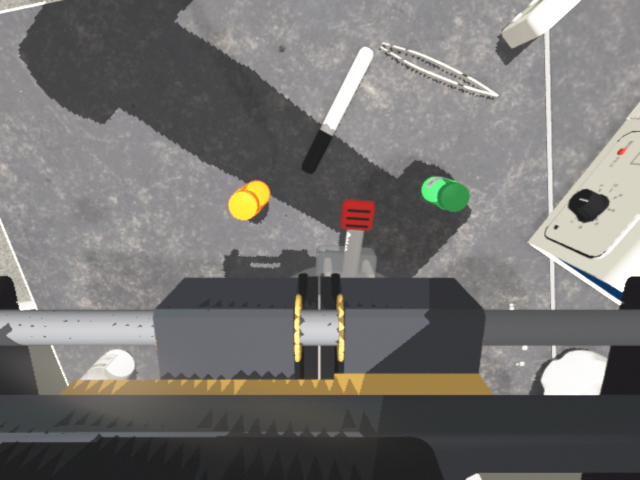

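The wrist view shows the red pad at (357,216) with a clear approach. The green vial is at (445,193) and the orange one at (250,200). Both are off the path and lower than the gripper's body will go.

Emit:
arm_command:
  deltas:
    - [0.55,1.45,-1.5,0,0,0]
    - [0.55,1.45,-2.5,0,0,0]
    - [0,0,-3,0,0,0]
    - [0,0,-3,0,0,0]
    - [0,0,-2,0,0,0]
    - [0,0,-0.8,0,0,0]
    - [0,0,0,0,0,0]

```text
clock: 2.62
tcp_pos: [0.4775, -0.0555, 0.1628]
tcp_rot: [[-0.758, 0.652, -0.004], [0.652, 0.758, -0.001], [0.003, -0.003, -1.0]]
wrist_force: [-1.2, -1.2, 0.0]
opening: 0.002
grip_force: 0.0
```

```bash
python3 - <<'E'
from h import *
s=monitor.observe();print(s["tcp_pos"])
a=read_camera("wrist");b=read_camera("scene")
cv2.imwrite("pics/w2.png",np.hstack([cv2.resize(a,(400,300)),cv2.resize(b[180:330,230:430],(400,300))]))
E
```

```text
[ 0.47753099 -0.0554515   0.16278452]
```

View pics/w2.png

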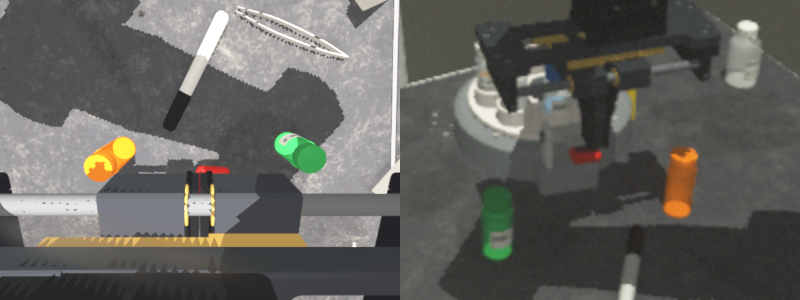

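The wrist half of the picture shows the pad about 13 px (roughly 7 mm) to the +y side of the fingers, at (213,170). I'll correct that and press.

Emit:
arm_command:
  deltas:
    - [0.45,0.55,0,0,0,0]
    - [0,0,-0.8,0,0,0]
    - [0,0,-1,0,0,0]
    - [0,0,-1,0,0,0]
    - [0,0,-1,0,0,0]
    - [0,0,-1,0,0,0]
    - [0,0,-0.3,0,0,0]
    - [0,0,0,0,0,0]

```text
clock: 3.38
tcp_pos: [0.4853, -0.0483, 0.1156]
tcp_rot: [[-0.761, 0.649, 0.004], [0.649, 0.761, -0.0], [-0.004, 0.003, -1.0]]
wrist_force: [-2.5, 0.1, 10.8]
opening: 0.003
grip_force: 5.7
```

Emit:
arm_command:
  deltas:
    - [0,0,-0.3,0,0,0]
    - [0,0,0,0,0,0]

```text
clock: 3.55
tcp_pos: [0.4855, -0.0483, 0.115]
tcp_rot: [[-0.762, 0.648, 0.005], [0.648, 0.762, -0.001], [-0.005, 0.003, -1.0]]
wrist_force: [-7.5, 0.2, 29.0]
opening: 0.001
grip_force: 15.0
```

The force jumped to 29 N, so the lever is on its stop. I'll let it up fully and look.

Emit:
arm_command:
  deltas:
    - [0,0,0.8,0,0,0]
    - [0,0,1,0,0,0]
    - [0,0,1.2,0,0,0]
    - [0,0,1.5,0,0,0]
    - [0,0,1.5,0,0,0]
    - [0,0,0,0,0,0]
    - [0,0,0,0,0,0]

```text
clock: 4.13
tcp_pos: [0.4839, -0.0483, 0.1712]
tcp_rot: [[-0.76, 0.65, 0.003], [0.65, 0.76, 0.001], [-0.002, 0.003, -1.0]]
wrist_force: [-0.1, -0.1, -0.2]
opening: 0.005
grip_force: 0.0
```

```bash
python3 - <<'E'
from h import *
s=monitor.observe();print(s["tcp_pos"],s["wrist_force"])
a=read_camera("top");b=read_camera("scene")
cv2.imwrite("pics/w3.png",np.hstack([cv2.resize(a[130:280,270:470],(400,300)),cv2.resize(b[180:330,230:430],(400,300))]))
E
```

```text
[ 0.48394778 -0.04830739  0.17117032] [-0.07459628 -0.07666044 -0.2026828 ]
```

View pics/w3.png

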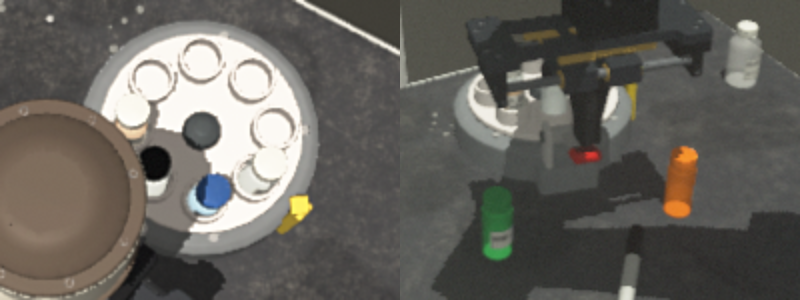

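The turntable moved on exactly one socket: the blue cap is at (213,192) and the white vial is now beside the pointer at (300,205). The pad is up. One more identical stroke.

Emit:
arm_command:
  deltas:
    - [0,0,-1,0,0,0]
    - [0,0,-1,0,0,0]
    - [0,0,-1,0,0,0]
    - [0,0,-1,0,0,0]
    - [0,0,-1,0,0,0]
    - [0,0,-0.7,0,0,0]
    - [0,0,-0.3,0,0,0]
    - [0,0,0,0,0,0]

```text
clock: 4.9
tcp_pos: [0.4841, -0.0489, 0.1145]
tcp_rot: [[-0.762, 0.648, 0.0], [0.648, 0.762, -0.002], [-0.002, -0.002, -1.0]]
wrist_force: [-10.7, 1.8, 38.4]
opening: 0.007
grip_force: 19.8
```

On the stop again. I'll release the lever and back away.

Emit:
arm_command:
  deltas:
    - [0,0,0.8,0,0,0]
    - [0,0,1,0,0,0]
    - [0,0,1.2,0,0,0]
    - [0,0,1.5,0,0,0]
    - [0,0,2,0,0,0]
    - [0,0,3,0,0,0]
    - [0,0,3,0,0,0]
    - [0,0,2,0,0,0]

```text
clock: 5.57
tcp_pos: [0.4838, -0.0486, 0.257]
tcp_rot: [[-0.76, 0.65, 0.002], [0.65, 0.76, -0.0], [-0.001, 0.001, -1.0]]
wrist_force: [0.5, 0.6, 0.0]
opening: 0.005
grip_force: 0.0
```

Emit:
arm_command:
  deltas:
    - [-1.9,-3.4,0,0,0,0]
    - [-1.9,-3.4,0,0,0,0]
    - [-1.9,-3.4,0,0,0,0]
    - [-1.9,-3.4,0,0,0,0]
    - [-1.9,-3.4,0,0,0,0]
    - [0,0,0,0,0,0]
    - [0,0,0,0,0,0]

```text
clock: 6.15
tcp_pos: [0.387, -0.22, 0.2543]
tcp_rot: [[-0.757, 0.654, -0.002], [0.654, 0.757, 0.001], [0.002, -0.001, -1.0]]
wrist_force: [0.5, 0.3, 0.3]
opening: 0.004
grip_force: 0.0
```

```bash
python3 - <<'E'
from h import *
s=monitor.observe();print(s["clock"],s["tcp_pos"],s["wrist_force"])
a=read_camera("top")
for r in models.landmark_of("top","blue_vial_mid")[:4]: print(r,ray("top",r["location"],.079))
b=read_camera("scene")
cv2.imwrite("pics/w4.png",np.hstack([cv2.resize(a[130:280,270:470],(400,300)),cv2.resize(b[180:330,230:430],(400,300))]))
E
```

```text
6.15 [ 0.38695428 -0.21997269  0.25425148] [0.50091466 0.29313732 0.34935163]
{'location': [249.1, 247.6], 'conf': 0.76} [0.52013168 0.02156473 0.079     ]
{'location': [401.1, 218.1], 'conf': 0.55} [ 0.55933154 -0.20434903  0.079     ]
```

View pics/w4.png

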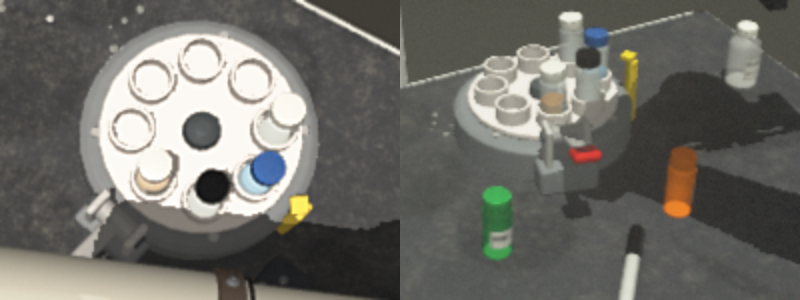

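The blue vial is now in the socket beside the pointer. I measure it at (0.559,-0.204) and the reading place at (0.561,-0.203). The lever is up and the arm is clear.

```bash
python3 -c "
from cell import ticket; print(ticket.job_done())"
```

```text
the job is handed in; nothing more can be done
None
```

I gave the lever two full strokes and handed the job in: the blue vial stands in the socket at the yellow pointer, about 2 mm from the reading place as measured by camera, with the lever up and the arm clear; no verdict was returned.

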